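Find the rocking jar cover and press it home

ROBOT

A 7-joint arm with a two-finger parallel gripper is mounted at the origin on the work surface. World frame = base frame: x ahead of the robot, y to its left, z up, the work surface at z = 0. Lengths are in m, angles in rad, forces in N, time in s.
With the tool pointing down it reaches from about 0.425 to 0.925 m from the base axis. Payload 6.8 kg.
Tool frame: the origin (TCP) lies on the mounting face of the last link; the fingertips stand 173 mm ahead of it and the grasp point (between the pads) lies 155 mm ahead of it; z points along the fingers, y is the line along which they close (so a half turn about z gives the same grasp; the last joint's range is limited). The gripper opens to 85 mm and grips with 20 to 120 N. Pads are 22 mm wide; open, the fingers measure 114 mm over their backs; the gripper's body (76 mm by 85 mm) begins 54 mm behind the grasp point. The pads swing forward as they close: fully open they stand 13 mm farther back than shut.
Start: joints at [0.994, 0.477, 0.022, 1.555, -0.011, 1.109, -0.083], TCP at [0.305, -0.602, 0.405] pointing down, gripper open.
Joint ranges: [-2.96, 2.96], [-0.34, 2.1], [-1.41, 1.46], [0.24, 2.44], [-1.37, 4.51], [0.17, 1.92], [-2.96, 2.96]. Speed limits (rad/s): [2.39, 2.39, 3.14, 3.14, 3.14, 3.14, 3.14].

INTERFACE

Orientations are given as a rotation vector (axis times angle).
In Python, from bench import r gives the robot as it stands.
- The arm moves only by the tool carry_out, never from a script. Its argument "moves" is a list of rows, each a list of 5 numbers: the shift along the tool's x, y, z in m, then the turn about the tool's z in rad, then the finger opening in m, from 0 to 0.0854. In form: [[dx, dy, dz, roll, claw], ...]. A call has exactly 8 rows; each row is the pose to reach, as a shift and turn from the pose commanded when the call began, along the tool's axes at that moment; what a row does not reach only later rows make up. A row lasts 1/10 s, in which the tool goes at most 50 mm and 8.59 degrees, less where a joint would pass 70% of its speed; a pose out of reach is approached as far as the arm can. A call with a gripper value outside its range is refused whole. The fingers move at their own pace and stop on an object; "force" is the grip in N (left out, the last holds). Time passes only in rows, so rows that repeat a pose let the fingers close, or fill a call up. It gives the time, the measured TCP pose, the force, the opening and the grip force at its end, in the units of the state.
- r.get_obs(): the state, without advancing time (a new reading comes with each control period).
- r.grab_frame(name): name is "side" or "top" or "wrist"; returns the picture (420x560x3 uint8, red, green, blue); there is no depth.
- r.calibration(name): a dict with "fx", "fy", "cx", "cy" (pixels), "rvec" (rotation vector, rad) and "tvec" (3), from world to camera coordinates, as OpenCV has them. Camera axes: x right, y down, z forward; pixel columns grow to the right and rows downward; lengths in m; the calibration is good to about 2 mm. A picture is of the moment at which its call begins: read the wrist's pose just before it. calibration takes no time and is no camera call; for the wrist camera it gives the pose at the moment of the call.
- r.hand_in(): hands the job in; it is judged then, once.
The state is a dict: "clock": time; "joints": joint angles; "qvel": joint speeds; "tau": joint torques, N m; "tcp_pos": TCP position; "orientation": TCP orientation; "contact_force": force on the tool from outside, world axes, zero at the start; "moment": the same for the moment, N m; "grip_width": finger opening in m; "gripper_force": force on a finger pad.
Only numpy, scipy, OpenCV 4.12 (cv2) and the standard library are available. Lean on these libraries where they do the work, as an engineer would, in place of code of your own. Each camera call takes 0.05 s, during which the arm holds its last target. There are 200 camera calls.

TASK

One of the four white jar covers on the tray is not seated: they all look alike, but it rocks when pressed lightly near its edge. Find it by such light presses with the fingertips, then push it straight down in its middle until it is fully home and level, and finish while still pressing on it, touching no other cover. Do not lift any cover, and leave the stamp, brush cup, paperweight and bowl where they are.

Things in the scene. Friction and masses are not known exactly. Their poses are not given: they have to be found in the camera images.
- tray: dark wooden display tray, fixed, 286 mm square over its low rim; its floor is 12 mm thick, its rim 20 mm high; origin at the centre of its underside. The four lidded jars stand on its floor in a two by two square about 132 mm apart
- jar_a: white porcelain jar, 80 mm across, blue bands round its foot, fixed to the tray; origin at the centre of its underside, z up. Hand-turned: rims lie anywhere from 50 to 62 mm above the underside, so a cover's height does not tell whether it is seated. A seated cover yields less than 1 mm to a press of 10 N anywhere
- cover_a_top (a point): centre of the flat top of this jar's round white cover, 88 mm across; z is its upward normal. If it is the unseated one it rests level 4 mm too high, hidden by its 9 mm skirt; 2 to 4 N within 15 mm of the edge tips it 0.1 rad (the edge dips 3 to 4 mm and stops; it springs back). Pressed with 12 to 20 N in the middle it goes 4 mm down and stays home
- jar_b: white porcelain jar, 80 mm across, blue bands round its foot, fixed to the tray; origin at the centre of its underside, z up. Hand-turned: rims lie anywhere from 50 to 62 mm above the underside, so a cover's height does not tell whether it is seated. A seated cover yields less than 1 mm to a press of 10 N anywhere
- cover_b_top (a point): centre of the flat top of this jar's round white cover, 88 mm across; z is its upward normal. If it is the unseated one it rests level 4 mm too high, hidden by its 9 mm skirt; 2 to 4 N within 15 mm of the edge tips it 0.1 rad (the edge dips 3 to 4 mm and stops; it springs back). Pressed with 12 to 20 N in the middle it goes 4 mm down and stays home
- jar_c: white porcelain jar, 80 mm across, blue bands round its foot, fixed to the tray; origin at the centre of its underside, z up. Hand-turned: rims lie anywhere from 50 to 62 mm above the underside, so a cover's height does not tell whether it is seated. A seated cover yields less than 1 mm to a press of 10 N anywhere
- cover_c_top (a point): centre of the flat top of this jar's round white cover, 88 mm across; z is its upward normal. If it is the unseated one it rests level 4 mm too high, hidden by its 9 mm skirt; 2 to 4 N within 15 mm of the edge tips it 0.1 rad (the edge dips 3 to 4 mm and stops; it springs back). Pressed with 12 to 20 N in the middle it goes 4 mm down and stays home
- jar_d: white porcelain jar, 80 mm across, blue bands round its foot, fixed to the tray; origin at the centre of its underside, z up. Hand-turned: rims lie anywhere from 50 to 62 mm above the underside, so a cover's height does not tell whether it is seated. A seated cover yields less than 1 mm to a press of 10 N anywhere
- cover_d_top (a point): centre of the flat top of this jar's round white cover, 88 mm across; z is its upward normal. If it is the unseated one it rests level 4 mm too high, hidden by its 9 mm skirt; 2 to 4 N within 15 mm of the edge tips it 0.1 rad (the edge dips 3 to 4 mm and stops; it springs back). Pressed with 12 to 20 N in the middle it goes 4 mm down and stays home
- stamp_mid (a point): stone seal stamp, 24 mm square and 56 mm tall, standing loose on the tray between the jars; the point lies 25 mm above its underside. Not part of the work
- brush_cup: porcelain cup of brushes, 72 mm across, cup 90 mm and brushes about 210 mm tall, standing loose left of the tray; origin at the centre of its underside. Not part of the work
- paperweight: dark wooden paperweight bar, 26 x 160 x 16 mm with a small brass knob, lying loose right of the tray; origin at the centre of its underside. Not part of the work
- water_dish: small blue porcelain bowl, 70 mm across, 28 mm high, standing loose right of the tray; origin at the centre of its underside. Not part of the work

How it is judged:
On the way, in this order (a step that is already met when the one before it is completed fails the run):
1. a light press near its edge makes the unseated cover rock (tips by more than 0.05 rad; no other cover can) (angle between any of cover_a_top, cover_b_top, cover_c_top, cover_d_top's own z axis and vertical above 0.05 rad), for 0.05 s.
2. that cover has gone down home (more than 2.8 of its 4 mm) and is level; no other cover can go down (((distance of cover_a_top from where it was at the start of the episode above 0.0028 m and angle between cover_a_top's own z axis and vertical below 0.025 rad) or (distance of cover_b_top from where it was at the start of the episode above 0.0028 m and angle between cover_b_top's own z axis and vertical below 0.025 rad) or (distance of cover_c_top from where it was at the start of the episode above 0.0028 m and angle between cover_c_top's own z axis and vertical below 0.025 rad) or (distance of cover_d_top from where it was at the start of the episode above 0.0028 m and angle between cover_d_top's own z axis and vertical below 0.025 rad))), for 0.2 s.
At the end, for the whole second after the job is handed in: the cover that rocked has gone down home (over 2.8 of its 4 mm) and is level (within 0.025 rad), the fingers press on it with more than 1.5 N and touch no other cover or jar, the other covers sit as at the start, and the stamp, brush cup, paperweight and bowl are within 20 mm of where they stood (((distance of cover_a_top from where it was at the start of the episode above 0.0028 m and angle between cover_a_top's own z axis and vertical below 0.025 rad and contact force between the fingers and jar_a above 1.5 N and contact force between the fingers and jar_b below 0.3 N and distance of each of cover_b_top, cover_c_top, cover_d_top from where it was at the start of the episode below 0.0028 m and contact force between the fingers and jar_c below 0.3 N and contact force between the fingers and jar_d below 0.3 N) or (distance of cover_b_top from where it was at the start of the episode above 0.0028 m and angle between cover_b_top's own z axis and vertical below 0.025 rad and contact force between the fingers and jar_b above 1.5 N and contact force between the fingers and jar_a below 0.3 N and distance of each of cover_a_top, cover_c_top, cover_d_top from where it was at the start of the episode below 0.0028 m and contact force between the fingers and jar_c below 0.3 N and contact force between the fingers and jar_d below 0.3 N) or (distance of cover_c_top from where it was at the start of the episode above 0.0028 m and angle between cover_c_top's own z axis and vertical below 0.025 rad and contact force between the fingers and jar_c above 1.5 N and contact force between the fingers and jar_a below 0.3 N and distance of each of cover_a_top, cover_b_top, cover_d_top from where it was at the start of the episode below 0.0028 m and contact force between the fingers and jar_b below 0.3 N and contact force between the fingers and jar_d below 0.3 N) or (distance of cover_d_top from where it was at the start of the episode above 0.0028 m and angle between cover_d_top's own z axis and vertical below 0.025 rad and contact force between the fingers and jar_d above 1.5 N and contact force between the fingers and jar_a below 0.3 N and distance of each of cover_a_top, cover_b_top, cover_c_top from where it was at the start of the episode below 0.0028 m and contact force between the fingers and jar_b below 0.3 N and contact force between the fingers and jar_c below 0.3 N)) and distance of each of stamp_mid, brush_cup, paperweight, water_dish from where it was at the start of the episode below 0.02 m); the arm keeps its last pose, push and grip.
It fails at once if a cover is lifted (over 2.5 mm above where it sat) (z of cover_a_top in the frame of jar_a above 0.0665 m or z of cover_b_top in the frame of jar_b above 0.0605 m or z of cover_c_top in the frame of jar_c above 0.0676 m or z of cover_d_top in the frame of jar_d above 0.069 m).
It fails at once if the stamp, brush cup, paperweight or bowl is lifted or carried off, moved by more than 20 mm or knocked over (distance of any of stamp_mid, brush_cup, paperweight, water_dish from where it was at the start of the episode above 0.02 m or angle between any of stamp_mid, brush_cup, paperweight, water_dish's own z axis and vertical above 0.4 rad).
It also fails if it takes over 48 s, if anything falls off the work surface, if the arm or the gripper's body presses on something with over 40 N, if the wrist force passes 120 N, or if a joint passes its speed limit or range.

## Working session

There is one attempt and no reset: what is moved stays moved. The work goes in short steps, Python scripts to look and compute and a tool call to move; the robot and the scene stay as the last step left them, time stands still between calls to the robot, and variables do not carry over. Pictures are saved under pics/ and viewed, at most 10 in all, crops included, and the job is handed in when it is done.

Besides the shell and the picture viewer there is one more tool, called after "Request:" by a JSON object that holds its "method" and its "body". carry_out: Moves the arm, as the interface text tells. Its arguments: {"type":"object","properties":{"moves":{"type":"array","items":{"type":"array","items":{"type":"number"}}},"force":{"type":"number"}},"required":["moves"]}

```bash
mkdir -p pics; python3 - <<'E'
from bench import r
import cv2
o=r.get_obs();print(o)
for n in("top","side"):
    cv2.imwrite(f"pics/{n}0.png",r.grab_frame(n)[:,:,::-1]);print(n,r.calibration(n))
E
```

```text
{'clock': 0.0, 'joints': array([ 0.9938999 ,  0.47778528,  0.02233208,  1.55643363, -0.01154256,
        1.10929255, -0.0830775 ]), 'qvel': array([-0.00130198, -0.0014417 ,  0.00048811, -0.00084123,  0.00194822,
        0.00096876, -0.00046226]), 'tau': array([ 1.45983438e-03, -5.96441031e+01,  1.60862993e+00, -2.81194228e+01,
        1.25808595e-02,  9.37874982e-03,  1.21972380e-05]), 'tcp_pos': array([ 0.30486829, -0.60192554,  0.40374274]), 'orientation': array([-3.05399957e+00, -7.29308762e-01,  7.91354022e-04]), 'contact_force': array([-0.13556786,  0.07869775, -0.46581184]), 'moment': array([ 0.01392835, -0.05471399, -0.06600599]), 'gripper_force': 0.0, 'grip_width': 0.0853111215067026}
top {'fx': 418.8915276569414, 'fy': 418.8915276569414, 'cx': 282.31436063157344, 'cy': 208.33882378649017, 'rvec': array([ 2.15900392, -2.22166861,  0.04123822]), 'tvec': array([0.02717154, 0.53553156, 1.09033988])}
side {'fx': 509.43104860866697, 'fy': 509.43104860866697, 'cx': 284.59430822277426, 'cy': 204.5002515204523, 'rvec': array([ 2.35120027, -0.07639016,  0.01482261]), 'tvec': array([-0.55230662,  0.08308959,  1.21818012])}
```

View pics/top0.png

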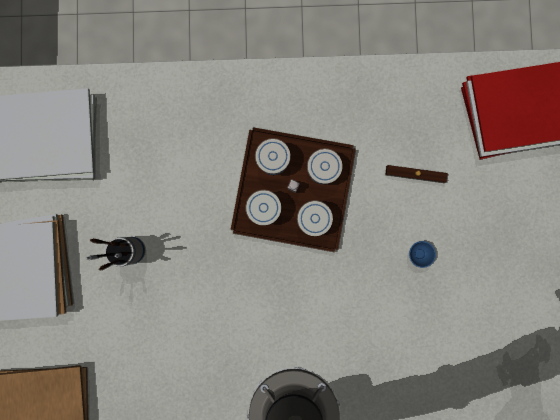

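View pics/side0.png

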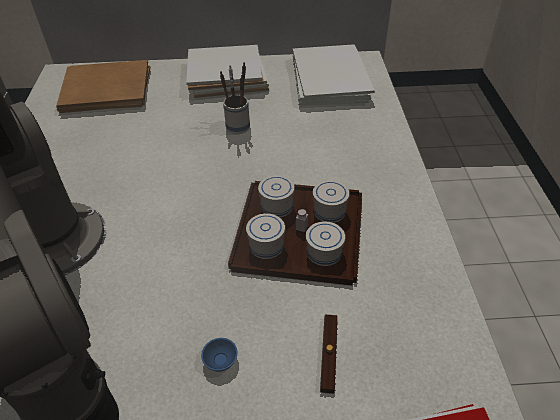

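The top view shows covers near (273,156), (325,166), (264,208) and (315,218), with the stamp at (293,186). The side view shows the same covers at (331,193), (325,237), (277,188) and (266,229).

```bash
cat > h.py <<'E'
import numpy as np,cv2
from bench import r
def cam(n):
    c=r.calibration(n);K=np.array([[c['fx'],0,c['cx']],[0,c['fy'],c['cy']],[0,0,1]])
    return K,cv2.Rodrigues(c['rvec'])[0],np.array(c['tvec'])
def P(n):
    K,R,t=cam(n);return K@np.c_[R,t]
def R0():return cv2.Rodrigues(np.array(r.get_obs()['orientation']))[0]
E
python3 - <<'E'
from h import *
import cv2
T=[(273,156),(325,166),(264,208),(315,218)];S=[(331,193),(325,237),(277,188),(266,229)]
def ref(img,p):  # central ring: blue pixels within 9 px
    b=img.astype(int);m=(b[:,:,0]-b[:,:,2]>12)
    y,x=np.nonzero(m);k=np.hypot(x-p[0],(y-p[1])*1.3)<9
    return (x[k].min()+x[k].max())/2,(y[k].min()+y[k].max())/2,k.sum()
t=cv2.imread("pics/top0.png");s=cv2.imread("pics/side0.png")
Pt,Ps=P("top"),P("side")
X=[]
for a,b in zip(T,S):
    u=ref(t,a);v=ref(s,b)
    h=cv2.triangulatePoints(Pt,Ps,np.array(u[:2],float),np.array(v[:2],float)).ravel();p=h[:3]/h[3];X.append(p)
    print(u,v,p.round(4))
X=np.array(X);print("centre",X.mean(0),"dist",np.linalg.norm(X[0]-X[1]),np.linalg.norm(X[2]-X[3]),np.linalg.norm(X[0]-X[2]),np.linalg.norm(X[1]-X[3]))
R=R0();print(R.round(3));o=r.get_obs()['tcp_pos']
print(((X-o)@R).round(4), np.hypot(X[:,0],X[:,1]))
E
```

```text
(np.float64(272.5), np.float64(155.5), np.int64(46)) (np.float64(330.5), np.float64(192.0), np.int64(31)) [0.6653 0.0318 0.0797]
(np.float64(324.5), np.float64(165.5), np.int64(44)) (np.float64(325.0), np.float64(235.0), np.int64(43)) [ 0.6373 -0.0973  0.0734]
(np.float64(263.5), np.float64(207.5), np.int64(42)) (np.float64(275.5), np.float64(186.0), np.int64(30)) [0.536  0.0574 0.0842]
(np.float64(314.5), np.float64(218.5), np.int64(44)) (np.float64(265.0), np.float64(226.5), np.int64(40)) [ 0.5061 -0.0677  0.0789]
centre [ 0.58617946 -0.01895509  0.07903137] dist 0.1322930073147008 0.1287415343015076 0.13181946412476664 0.13459036441751887
[[ 0.892  0.452 -0.001]
 [ 0.452 -0.892  0.001]
 [-0.    -0.002 -1.   ]]
[[ 0.6079 -0.402   0.3248]
 [ 0.5246 -0.2994  0.3309]
 [ 0.5042 -0.4832  0.3204]
 [ 0.421  -0.3851  0.3255]] [0.66601323 0.64470159 0.5390801  0.51064766]
```

Request:
{"method": "carry_out", "body": {"moves": [[0.05,-0.05,0,0,0],[0.1,-0.1,0,0,0],[0.15,-0.14,0,0,0],[0.2,-0.18,0,0,0],[0.24,-0.22,0,0,0],[0.28,-0.26,0,0,0],[0.32,-0.3,0,0,0],[0.35,-0.33,0,0,0]], "force": 40}}

```text
clock: 0.9
tcp_pos: [0.4421, -0.2245, 0.4046]
orientation: [3.056, 0.73, -0.0]
contact_force: [0.9, 0.0, 0.2]
grip_width: 0.0001
gripper_force: 0.0
```

Request:
{"method": "carry_out", "body": {"moves": [[0.025,-0.03,0.01,0,0],[0.05,-0.06,0.03,0,0],[0.08,-0.1,0.05,0,0],[0.086,-0.11,0.07,0,0],[0.086,-0.11,0.09,0,0],[0.086,-0.11,0.11,0,0],[0.086,-0.11,0.126,0,0],[0.086,-0.11,0.126,0,0]]}}

```text
clock: 1.7
tcp_pos: [0.4679, -0.0894, 0.2767]
orientation: [-3.054, -0.73, 0.007]
contact_force: [-0.5, 0.3, -0.4]
grip_width: -0.0001
gripper_force: 0.0
```

```bash
cat >> h.py <<'E'
X=np.array([[.6653,.0318,.0797],[.6373,-.0973,.0734],[.536,.0574,.0842],[.5061,-.0677,.0789]])
def go(i,rad):  # shift in tool axes to the point rad along tool x from cover i, and tip-above-cover
    R=R0();o=r.get_obs();d=R.T@(X[i]+rad*R[:,0]-o['tcp_pos']);d[2]-=.173
    return d.round(4),o['contact_force'].round(2),o['moment'].round(2),o['tcp_pos'].round(4),o['clock']
E
python3 - <<'E'
from h import *
for x in go(3,-.04):print(x)
cv2.imwrite("pics/w1.png",r.grab_frame("wrist")[:,:,::-1])
E
```

```text
[ 0.0046 -0.0016  0.0246]
[-0.47  0.27 -0.44]
[-0.02  0.04 -0.07]
[ 0.4679 -0.0894  0.2767]
1.7
```

View pics/w1.png

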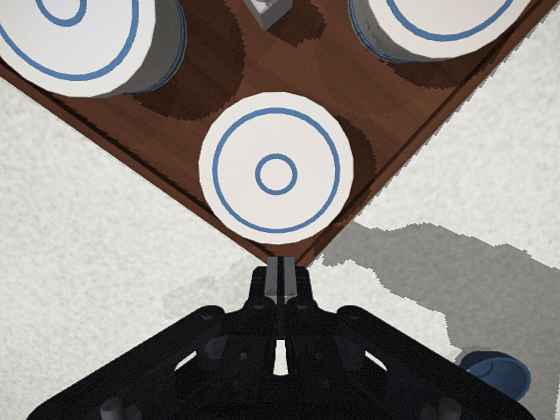

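The wrist view has the cover at (276,174) and the fingertips at (281,260) just outside its edge, so the position is confirmed. Next I descend.

Request:
{"method": "carry_out", "body": {"moves": [[0.005,-0.002,0.006,0,0],[0.005,-0.002,0.012,0,0],[0.005,-0.002,0.018,0,0],[0.005,-0.002,0.02,0,0],[0.005,-0.002,0.021,0,0],[0.005,-0.002,0.022,0,0],[0.005,-0.002,0.0225,0,0],[0.005,-0.002,0.023,0,0]]}}

```text
clock: 2.55
tcp_pos: [0.4726, -0.0856, 0.2558]
orientation: [3.056, 0.73, 0.0]
contact_force: [-0.1, -0.9, -0.1]
grip_width: 0.0002
gripper_force: 0.0
```

```bash
python3 -c "
from h import *
for x in go(3,-.04):print(x)"
```

```text
[-0.0021 -0.0008  0.0039]
[-0.13 -0.9  -0.07]
[-0.03  0.03  0.03]
[ 0.4726 -0.0856  0.2558]
2.55
```

Request:
{"method": "carry_out", "body": {"moves": [[-0.002,0,0.001,0,0],[-0.002,0,0.0015,0,0],[-0.002,0,0.002,0,0],[-0.002,0,0.0025,0,0],[-0.002,0,0.003,0,0],[-0.002,0,0.0035,0,0],[-0.002,0,0.004,0,0],[-0.002,0,0.004,0,0]]}}

```text
clock: 3.35
tcp_pos: [0.4707, -0.0864, 0.2516]
orientation: [-3.056, -0.73, 0.0]
contact_force: [0.4, -0.4, 0.4]
grip_width: 0.0001
gripper_force: 0.0
```

Request:
{"method": "carry_out", "body": {"moves": [[0,0,0.0005,0,0],[0,0,0.001,0,0],[0,0,0.0015,0,0],[0,0,0.002,0,0],[0,0,0.002,0,0],[0,0,0.002,0,0],[0,0,0.002,0,0],[0,0,0.002,0,0]]}}

```text
clock: 4.15
tcp_pos: [0.4708, -0.0864, 0.2497]
orientation: [3.056, 0.73, 0.0]
contact_force: [-0.0, -0.1, -0.4]
grip_width: -0.0
gripper_force: 0.0
```

Request:
{"method": "carry_out", "body": {"moves": [[0,0,0.0005,0,0],[0,0,0.001,0,0],[0,0,0.0015,0,0],[0,0,0.002,0,0],[0,0,0.002,0,0],[0,0,0.002,0,0],[0,0,0.002,0,0],[0,0,0.002,0,0]]}}

```text
clock: 4.95
tcp_pos: [0.4708, -0.0865, 0.2486]
orientation: [3.055, 0.729, 0.0]
contact_force: [-3.4, -0.1, 12.9]
grip_width: 0.0003
gripper_force: 6.1
```

Request:
{"method": "carry_out", "body": {"moves": [[0,0,-0.018,0,0],[0.03,0.025,-0.018,0,0],[0.06,0.05,-0.018,0,0],[0.09,0.075,-0.018,0,0],[0.103,0.086,-0.018,0,0],[0.103,0.086,-0.01,0,0],[0.103,0.086,-0.003,0,0],[0.103,0.086,0.0,0,0]]}}

```text
clock: 5.75
tcp_pos: [0.5998, -0.1163, 0.2461]
orientation: [-3.054, -0.73, 0.005]
contact_force: [-0.6, 0.2, 0.0]
grip_width: -0.0001
gripper_force: 0.0
```

```bash
python3 -c "
from h import *
for x in go(1,-.04):print(x)"
```

```text
[ 0.0025  0.0003 -0.0004]
[-0.62  0.21  0.05]
[ 0.02  0.02 -0.02]
[ 0.5998 -0.1163  0.2461]
5.75
```

Request:
{"method": "carry_out", "body": {"moves": [[0.001,0,0.0005,0,0],[0.001,0,0.001,0,0],[0.001,0,0.0015,0,0],[0.001,0,0.002,0,0],[0.001,0,0.002,0,0],[0.001,0,0.002,0,0],[0.001,0,0.002,0,0],[0.001,0,0.002,0,0]]}}

```text
clock: 6.55
tcp_pos: [0.6024, -0.1162, 0.2458]
orientation: [3.056, 0.73, 0.0]
contact_force: [0.5, -0.3, -0.2]
grip_width: -0.0002
gripper_force: 0.0
```

Request:
{"method": "carry_out", "body": {"moves": [[-0.001,0,0.0005,0,0],[-0.001,0,0.001,0,0],[-0.001,0,0.0015,0,0],[-0.001,0,0.002,0,0],[-0.001,0,0.002,0,0],[-0.001,0,0.002,0,0],[-0.001,0,0.002,0,0],[-0.001,0,0.002,0,0]]}}

```text
clock: 7.35
tcp_pos: [0.6015, -0.1166, 0.2438]
orientation: [3.056, 0.73, 0.0]
contact_force: [-0.9, 0.8, -1.3]
grip_width: -0.0003
gripper_force: 0.0
```

Request:
{"method": "carry_out", "body": {"moves": [[0,0,0.0005,0,0],[0,0,0.001,0,0],[0,0,0.0015,0,0],[0,0,0.002,0,0],[0,0,0.002,0,0],[0,0,0.002,0,0],[0,0,0.002,0,0],[0,0,0.002,0,0]]}}

```text
clock: 8.15
tcp_pos: [0.6015, -0.1166, 0.2427]
orientation: [3.055, 0.729, 0.0]
contact_force: [-2.9, 0.5, 8.9]
grip_width: 0.0001
gripper_force: 4.7
```

Request:
{"method": "carry_out", "body": {"moves": [[0,0,-0.024,0,0],[0.025,-0.03,-0.024,0,0],[0.05,-0.06,-0.024,0,0],[0.075,-0.09,-0.024,0,0],[0.083,-0.102,-0.024,0,0],[0.083,-0.102,-0.02,0,0],[0.083,-0.102,-0.014,0,0],[0.083,-0.102,-0.012,0,0]]}}

```text
clock: 8.95
tcp_pos: [0.6288, 0.0091, 0.2524]
orientation: [3.056, 0.725, -0.004]
contact_force: [-0.5, -0.1, 0.1]
grip_width: -0.0
gripper_force: 0.0
```

```bash
python3 -c "
from h import *
for x in go(0,-.04):print(x)"
```

```text
[ 0.0033 -0.0041 -0.0004]
[-0.5  -0.05  0.12]
[-0.   -0.02  0.01]
[0.6288 0.0091 0.2524]
8.95
```

Request:
{"method": "carry_out", "body": {"moves": [[0,0,0.0,0,0],[0,-0.001,0.0005,0,0],[0,-0.001,0.001,0,0],[0,-0.001,0.0015,0,0],[0,-0.001,0.0015,0,0],[0,-0.001,0.0015,0,0],[0,-0.001,0.0015,0,0],[0,-0.001,0.0015,0,0]]}}

```text
clock: 9.75
tcp_pos: [0.629, 0.0128, 0.2522]
orientation: [-3.056, -0.73, -0.0]
contact_force: [0.2, 0.1, 0.2]
grip_width: 0.0002
gripper_force: 0.0
```

Request:
{"method": "carry_out", "body": {"moves": [[0,0,0.0005,0,0],[0,0,0.001,0,0],[0,0,0.0015,0,0],[0,0,0.002,0,0],[0,0,0.002,0,0],[0,0,0.002,0,0],[0,0,0.002,0,0],[0,0,0.002,0,0]]}}

```text
clock: 10.55
tcp_pos: [0.629, 0.0128, 0.2502]
orientation: [3.056, 0.73, 0.0]
contact_force: [-0.3, -0.5, 1.5]
grip_width: -0.0001
gripper_force: 0.0
```

Request:
{"method": "carry_out", "body": {"moves": [[0,0,0.0005,0,0],[0,0,0.001,0,0],[0,0,0.0015,0,0],[0,0,0.0015,0,0],[0,0,0.0015,0,0],[0,0,0.0015,0,0],[0,0,0.0015,0,0],[0,0,0.0015,0,0]]}}

```text
clock: 11.35
tcp_pos: [0.629, 0.0127, 0.2487]
orientation: [3.056, 0.73, 0.0]
contact_force: [0.0, 0.1, 0.8]
grip_width: 0.0002
gripper_force: 0.2
```

Request:
{"method": "carry_out", "body": {"moves": [[0,0,0.0005,0,0],[0,0,0.001,0,0],[0,0,0.0015,0,0],[0,0,0.0015,0,0],[0,0,0.0015,0,0],[0,0,0.0015,0,0],[0,0,0.0015,0,0],[0,0,0.0015,0,0]]}}

```text
clock: 12.15
tcp_pos: [0.629, 0.0127, 0.2472]
orientation: [3.056, 0.73, -0.0]
contact_force: [0.4, -0.1, 0.5]
grip_width: 0.0001
gripper_force: 0.4
```

Request:
{"method": "carry_out", "body": {"moves": [[0,0,0.0005,0,0],[0,0,0.001,0,0],[0,0,0.001,0,0],[0,0,0.001,0,0],[0,0,0.001,0,0],[0,0,0.001,0,0],[0,0,0.001,0,0],[0,0,0.001,0,0]]}}

```text
clock: 12.95
tcp_pos: [0.629, 0.0128, 0.2462]
orientation: [3.056, 0.73, 0.0]
contact_force: [-0.2, -0.0, 3.4]
grip_width: 0.0001
gripper_force: 1.5
```

```bash
python3 - <<'E'
from h import *
for x in go(0,0):print(x)
for n in("side","wrist"):
    f=r.grab_frame(n)[:,:,::-1];
    if n=="side":f=cv2.resize(f[150:290,210:390],None,fx=4,fy=4)
    cv2.imwrite(f"pics/{n}2.png",f)
print([r.get_obs()['contact_force'].round(1) for _ in range(2)])
E
```

```text
[ 0.041  -0.0006 -0.0065]
[-0.19 -0.02  3.43]
[-0.1   0.34  0.02]
[0.629  0.0128 0.2462]
12.95
[array([-1.7, -0.6,  3.1]), array([-1.7, -0.6,  3.1])]
```

View pics/wrist2.png

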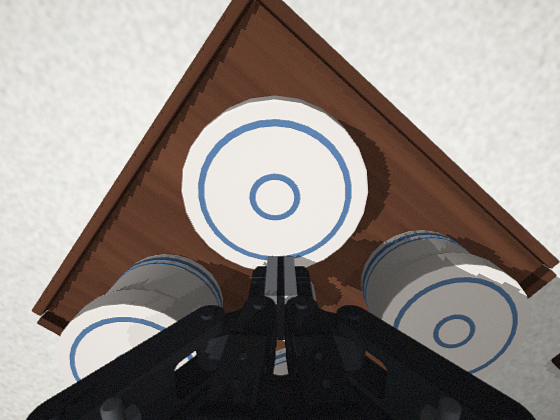

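View pics/side2.png

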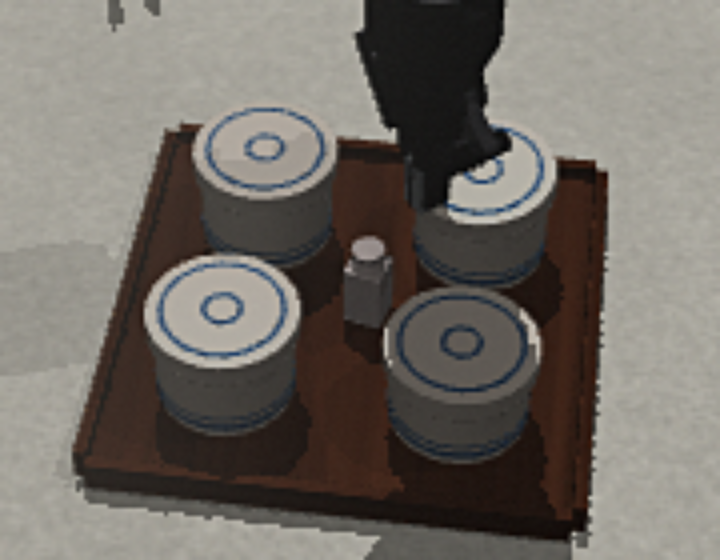

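The wrist view shows the fingers at (281,260) on the near edge, with the far skirt visible at (275,98), which suggests the cover is tipped. I'll check that numerically: back-projected onto a level plane, a level ring should come out round.

```bash
python3 - <<'E'
from h import *
K,R,t=cam("wrist");C=-R.T@t
im=cv2.imread("pics/wrist2.png").astype(int);m=im[:,:,0]-im[:,:,2]>40
y,x=np.nonzero(m);d=np.hypot(x-275,y-188)
k=(d>50)&(d<86)&(y<262)
px=np.c_[x[k],y[k]]
for tilt in(0,.05,.1):
    Ra=R0()[:,0];n=np.array([0,0,1.])-tilt*Ra   # near (-x) edge down
    n/=np.linalg.norm(n);p0=np.array([*X[0,:2],.076])
    ray=(np.c_[px,np.ones(len(px))]@np.linalg.inv(K).T)@R
    s=((p0-C)@n)/(ray@n);Q=C+ray*s[:,None]
    e1=R0()[:,1];e2=np.cross(n,e1);A=np.c_[(Q-p0)@e1,(Q-p0)@e2]*1e3
    print(tilt,cv2.fitEllipse(A.astype(np.float32)),"cam tilt",(R[2]))
E
```

```text
0 ((-1.8976726531982422, 1.9663019180297852), (66.1832046508789, 69.17115020751953), 87.54881286621094) cam tilt [-0.28991652 -0.14717684 -0.94566769]
0.05 ((-1.8944573402404785, 1.5910301208496094), (67.22053527832031, 69.12740325927734), 87.09447479248047) cam tilt [-0.28991652 -0.14717684 -0.94566769]
0.1 ((-1.8919804096221924, 1.1938796043395996), (68.47647857666016, 69.09535217285156), 84.03167724609375) cam tilt [-0.28991652 -0.14717684 -0.94566769]
```

The ring comes out round at a tilt of about 0.1 rad, so this is the unseated cover and it has rocked. Next I press its middle.

Request:
{"method": "carry_out", "body": {"moves": [[0,0,-0.006,0,0],[0,0,-0.012,0,0],[0.015,-0.001,-0.012,0,0],[0.03,-0.002,-0.012,0,0],[0.042,-0.002,-0.012,0,0],[0.042,-0.002,-0.01,0,0],[0.042,-0.002,-0.008,0,0],[0.042,-0.002,-0.007,0,0]]}}

```text
clock: 13.85
tcp_pos: [0.665, 0.0329, 0.2527]
orientation: [3.056, 0.729, -0.002]
contact_force: [-0.7, 0.5, 1.0]
grip_width: -0.0004
gripper_force: 0.0
```

Request:
{"method": "carry_out", "body": {"moves": [[0,0,0.0005,0,0],[0,0,0.001,0,0],[0,0,0.0015,0,0],[0,0,0.002,0,0],[0,0,0.0025,0,0],[0,0,0.003,0,0],[0,0,0.003,0,0],[0,0,0.003,0,0]]}}

```text
clock: 14.65
tcp_pos: [0.6656, 0.0335, 0.2506]
orientation: [3.056, 0.73, 0.0]
contact_force: [-2.7, 0.8, 5.2]
grip_width: -0.0001
gripper_force: 2.4
```

```bash
python3 -c "
from h import *
for x in go(0,0):print(x)"
```

```text
[-0.0011  0.0014 -0.0021]
[-2.66  0.78  5.21]
[ 0.    0.39 -0.01]
[0.6656 0.0335 0.2506]
14.65
```

Request:
{"method": "carry_out", "body": {"moves": [[0,0,0.0003,0,0],[0,0,0.0006,0,0],[0,0,0.0009,0,0],[0,0,0.0012,0,0],[0,0,0.0015,0,0],[0,0,0.0018,0,0],[0,0,0.002,0,0],[0,0,0.002,0,0]]}}

```text
clock: 15.45
tcp_pos: [0.6656, 0.0336, 0.2491]
orientation: [3.056, 0.73, 0.0]
contact_force: [-3.6, -0.2, 8.5]
grip_width: -0.0001
gripper_force: 4.3
```

Request:
{"method": "carry_out", "body": {"moves": [[0,0,0.0003,0,0],[0,0,0.0006,0,0],[0,0,0.0009,0,0],[0,0,0.0012,0,0],[0,0,0.0015,0,0],[0,0,0.0018,0,0],[0,0,0.002,0,0],[0,0,0.002,0,0]]}}

```text
clock: 16.25
tcp_pos: [0.6656, 0.0335, 0.2471]
orientation: [3.055, 0.729, 0.0]
contact_force: [-3.2, -1.4, 9.2]
grip_width: 0.0003
gripper_force: 4.3
```

Request:
{"method": "carry_out", "body": {"moves": [[0,0,0.0003,0,0],[0,0,0.0006,0,0],[0,0,0.0009,0,0],[0,0,0.0012,0,0],[0,0,0.0014,0,0],[0,0,0.0014,0,0],[0,0,0.0014,0,0],[0,0,0.0014,0,0]]}}

```text
clock: 17.05
tcp_pos: [0.6656, 0.0335, 0.2463]
orientation: [3.055, 0.729, 0.001]
contact_force: [-6.1, 0.5, 12.4]
grip_width: 0.0003
gripper_force: 6.4
```

Request:
{"method": "carry_out", "body": {"moves": [[0,0,0.0003,0,0],[0,0,0.0005,0,0],[0,0,0.0005,0,0],[0,0,0.0005,0,0],[0,0,0.0005,0,0],[0,0,0.0005,0,0],[0,0,0.0005,0,0],[0,0,0.0005,0,0]]}}

```text
clock: 17.85
tcp_pos: [0.6656, 0.0336, 0.2462]
orientation: [3.055, 0.729, 0.001]
contact_force: [-6.3, -2.1, 15.6]
grip_width: 0.0001
gripper_force: 7.8
```

```bash
python3 - <<'E'
from h import *
for x in go(0,0):print(x)
cv2.imwrite("pics/w3.png",r.grab_frame("wrist")[:,:,::-1])
E
```

```text
[-0.0012  0.0013 -0.0065]
[-6.26 -2.1  15.61]
[-0.18  1.41  0.02]
[0.6656 0.0336 0.2462]
17.85
```

View pics/w3.png

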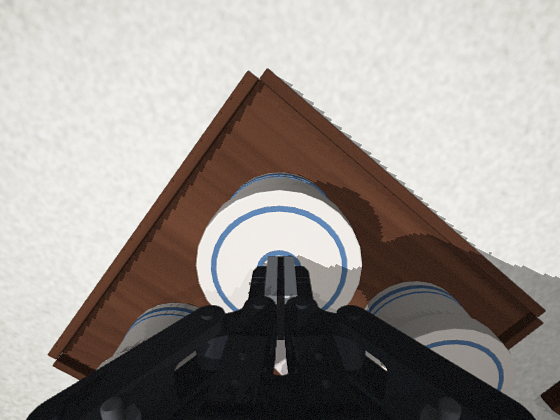

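Request:
{"method": "carry_out", "body": {"moves": [[0,0,0.0002,0,0],[0,0,0.0003,0,0],[0,0,0.0003,0,0],[0,0,0.0003,0,0],[0,0,0.0003,0,0],[0,0,0.0003,0,0],[0,0,0.0003,0,0],[0,0,0.0003,0,0]]}}

```text
clock: 18.7
tcp_pos: [0.6656, 0.0335, 0.2462]
orientation: [3.055, 0.729, 0.001]
contact_force: [-6.7, -1.7, 17.9]
grip_width: 0.0004
gripper_force: 8.7
```

The fingertips stay at the same height while the force rises, so the cover is home.

```bash
python3 -c "
from bench import r
print(r.hand_in())"
```

```text
the job is handed in; nothing more can be done
None
```

I handed the job in at 18.7 s: the far-left cover (about x 0.665, y 0.032) rocked under a light edge press, went down about 4 mm under a middle press and stopped firmly, and was still under 18 N at hand-in; no verdict was returned.

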